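# Take the horseshoe impression tray off its peg and stand it in the rinse tub

## Task

Two steel impression trays hang by their handles on the display rack: take the open horseshoe-shaped one (not the solid round one), lift its handle so that it clears the peg's upturned tip, and slide it off without forcing it. Stand it, handle up, in the narrow rectangular white rinse tub, lowering it to the tub's floor before you let go. Leave the round tray hanging on its peg.

Things in the scene. Friction and masses are not known exactly. Their poses are not given: they have to be found in the camera images.
- arch_grip (a point): Grip point of the steel horseshoe tray (66 wide, 16 thick, two legs, 70 g). z up, hangs from a peg whose tip points to -x; y across. Handle-top block 10 thick (x), 34 wide, 38 tall; point mid-block, 11 under its top, 27 above its lower edge, which rests on the peg: no finger over 25 below the point. Under it a slot 18 wide, 34 tall round the peg: lift 13-27 (best 20). Feet 121 below point. All mm.
- plate_grip (a point): The same point on the other tray, which must stay hanging on its peg: same steel, same handle, same height (132 mm in all) and same axes, but it ends in a solid round disc, 64 mm in diameter and 12 mm thick, without legs or gap.
- rack: Fixed wire rack; origin at table height under its rear crossbar's middle, z up. Foot 120 x 260 mm, crossbar 130 mm high. Two round 6 mm pegs at y -60 and +60 mm, axis 130 mm high, run to -x: level to x -115 mm, then up 12 mm in 10 mm to the tip (foremost x -128 mm, top 145 mm high). Trays hang at about x -45 mm, either on either peg; a tray is free when its grip point is below x -140 mm.
- tub: Narrow open-topped white plastic tub, fixed. Origin in the centre of its underside, z up. Outside 56 (x) by 110 (y) by 85 mm tall; walls and floor 5 mm, so inside 46 x 100 mm. The tray stands in it with its width along the tub's y, its grip point then 126 mm above the tub's origin; let go, it leans on the rim.
Mind the look-alikes: they are no part of the job. Leave any blue look-alike of the part that bears arch_grip alone.

How it is judged:
By the outcome, as a careful person would: the job done as asked, in the order asked, and still so for the second after the job is handed in, with the robot touching nothing.
It also fails if it takes over 48 s, if anything falls off the work surface, if the arm or the gripper's body presses on something with over 40 N, if the wrist force passes 120 N, or if a joint passes its speed limit or range.

## Robot

A 7-joint arm with a two-finger parallel gripper is mounted at the origin on the work surface. World frame = base frame: x ahead of the robot, y to its left, z up, the work surface at z = 0. Lengths are in m, angles in rad, forces in N, time in s.
With the tool pointing down it reaches from about 0.425 to 0.925 m from the base axis. Payload 6.8 kg.
Tool frame: the origin (TCP) lies at the very end of the fingers, on their centre line; the grasp point (between the pads) lies r.grip_depth behind it (r.grip_depth is the distance from the TCP to the grasp point, in m); z points along the fingers, x is the direction in which the jaws open and shut, and the axes are right-handed (so a half turn about z gives the same grasp; the last joint's range is limited). The gripper opens to 85 mm and grips with 20 to 120 N. Pads are 22 mm wide; open, the fingers measure 114 mm over their backs; the gripper's body (76 mm by 85 mm) begins 54 mm behind the grasp point. The pads swing forward as they close: fully open they stand 13 mm farther back than shut.
Start: joints at [-1.213, 0.477, 0.022, 1.555, -0.011, 1.109, -0.083], TCP at [0.303, 0.603, 0.231] pointing down, gripper open.
Joint ranges: [-2.96, 2.96], [-0.34, 2.1], [-1.41, 1.46], [0.24, 2.44], [-1.37, 4.51], [0.17, 1.92], [-2.96, 2.96]. Speed limits (rad/s): [2.39, 2.39, 3.14, 3.14, 3.14, 3.14, 3.14].

## Interface

Orientations are given as a rotation vector (axis times angle).
In Python, from bench import readout, grab_frame, workorder, r gives the robot as it stands.
- The arm moves only by the shell command python3 -m handwheel 'ROWS' [FORCE]. ROWS is text: rows parted by semicolons, each of 7 numbers parted by spaces: the shift along the tool's x, y, z in mm, then the turn, a rotation vector about the tool's x, y, z in degrees, then the finger opening in mm, from 0 to 85.4. A call has 1 to 12 rows; each row is the pose to reach, as a shift and turn from the pose commanded when the call began, along the tool's axes at that moment; what a row does not reach only later rows make up. A row lasts 1/8 s, in which the tool goes at most 62.5 mm and 10.7 degrees, less where a joint would pass 70% of its speed; a pose out of reach is approached as far as the arm can. A call with a gripper value outside its range is refused whole. The fingers move at their own pace and stop on an object; FORCE is the grip in N (left out, the last holds). Time passes only in rows, so rows that repeat a pose let the fingers close. It gives the time, the measured TCP pose, the force and the opening at its end, in the units of the state.
- readout.get_obs(): the state, without advancing time (a new reading comes with each control period).
- grab_frame(name): name is "scene" or "top" or "wrist"; returns a dict with "pixels" (384x512x3 uint8, red, green, blue), "fx", "fy", "cx", "cy" (pixels), "D" ([k1, k2, p1, p2, k3] as OpenCV has them; the pictures are not rectified), "rvec" (rotation vector, rad) and "tvec" (3), from world to camera coordinates, as OpenCV has them. Camera axes: x right, y down, z forward; pixel columns grow to the right and rows downward; lengths in m; the calibration is good to about 2 mm. A picture is of the moment at which its call begins. There is no depth.
- workorder.hand_in(): hands the job in, once; it reports no verdict.
The state is a dict: "clock": time; "joints": joint angles; "qvel": joint speeds; "tau": joint torques, N m; "tcp_pos": TCP position; "orientation": TCP orientation; "contact_force": force on the tool from outside, world axes, zero at the start; "moment": the same for the moment, N m; "grip_width": finger opening in m.
Only numpy, scipy, OpenCV 4.12 (cv2) and the standard library are available. Lean on these libraries where they do the work, as an engineer would, in place of code of your own. Each camera call takes 0.05 s, during which the arm holds its last target.

## Working session

There is one attempt and no reset: what is moved stays moved. The work goes in short steps, Python scripts to look and compute and a shell command to move; the robot and the scene stay as the last step left them, time stands still between calls to the robot, and variables do not carry over. Pictures are saved under pics/ and viewed, and the job is handed in when it is done.

```bash
ls; mkdir -p pics
cat > h.py <<'E'
import numpy as np,cv2
from bench import readout,grab_frame,workorder,r
def shot(cam,name):
    f=grab_frame(cam); cv2.imwrite('pics/'+name,f['pixels'][:,:,::-1]); return f
def K(f): return np.array([[f['fx'],0,f['cx']],[0,f['fy'],f['cy']],[0,0,1.]])
def proj(f,P): return cv2.projectPoints(np.array(P,float).reshape(-1,3),np.array(f['rvec'],float),np.array(f['tvec'],float),K(f),np.array(f['D'],float))[0].reshape(-1,2)
def ray(f,uv):
    n=cv2.undistortPoints(np.array(uv,float).reshape(-1,1,2),K(f),np.array(f['D'],float)).reshape(-1,2)
    R=cv2.Rodrigues(np.array(f['rvec'],float))[0]; C=-R.T@np.array(f['tvec'],float)
    d=np.c_[n,np.ones(len(n))]@R; return C,d/np.linalg.norm(d,axis=1)[:,None]
def onz(f,uv,z):
    C,d=ray(f,uv); return C+d*((z-C[2])/d[:,2])[:,None]
def tri(obs):
    A=np.zeros((3,3));b=np.zeros(3);L=[]
    for f,uv in obs:
        C,d=ray(f,uv);d=d[0];M=np.eye(3)-np.outer(d,d);A+=M;b+=M@C;L.append((C,M))
    p=np.linalg.solve(A,b); return p,[np.linalg.norm(M@(p-C)) for C,M in L]
E
python3 - <<'E'
from h import *
import pickle
F={}
for c in ['scene','top','wrist']: F[c]=shot(c,c+'0.png')
pickle.dump(F,open('f0.pkl','wb'))
o=readout.get_obs();print(o,r.grip_depth)
for c in F: print(c,ray(F[c],[[256,192]]))
E
```

```text
pics
{'clock': 0.15, 'joints': array([-1.21312944,  0.47761315,  0.02234515,  1.55623885, -0.01149165,
        1.10929002, -0.08308251]), 'qvel': array([ 0.00096122, -0.00195897, -0.00051764, -0.00276571,  0.0006777 ,
       -0.00012191,  0.00122971]), 'tau': array([ 2.95735656e-03, -5.96926582e+01,  1.61022887e+00, -2.81492865e+01,
        1.26466207e-02,  6.51567418e-03, -1.62833834e-05]), 'tcp_pos': array([0.3029467 , 0.60267808, 0.23054094]), 'orientation': array([ 2.67340317e+00,  1.64841586e+00, -1.80666711e-03]), 'contact_force': array([-0.61100134,  0.31598831, -0.71509582]), 'moment': array([-0.0147725 , -0.04851652, -0.01846298]), 'grip_width': 0.08538852258711606} 0.0187
scene (array([ 1.54704547, -0.20553101,  0.82684569]), array([[-0.8010045 ,  0.14017372, -0.58201642]]))
top (array([ 0.45127232, -0.04569847,  1.16759881]), array([[ 0.09528135,  0.01671461, -0.99531004]]))
wrist (array([0.23513275, 0.63745635, 0.37279394]), array([[ 0.2826993 , -0.12922162, -0.95046456]]))
```

View pics/scene0.png

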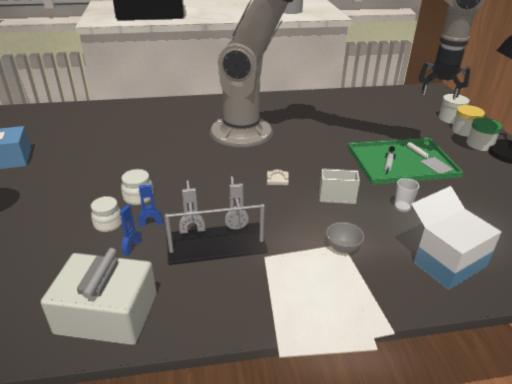

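View pics/top0.png

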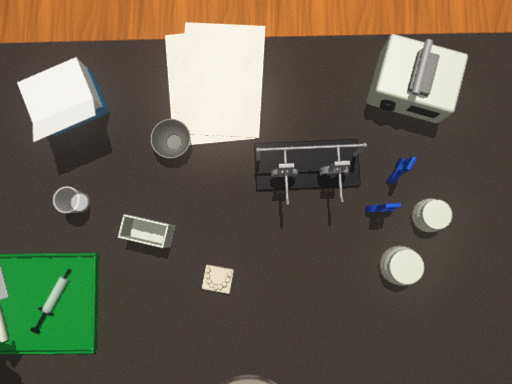

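View pics/wrist0.png

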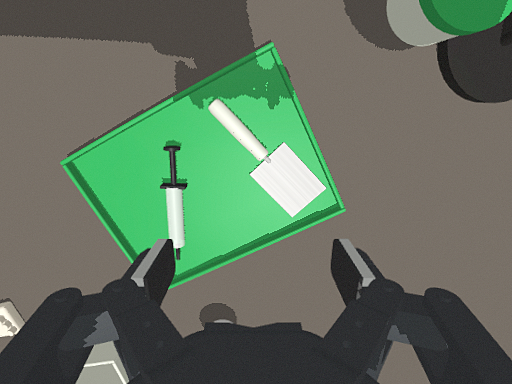

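The top view shows the rack at about (308,165), the tub at (147,232) and the blue decoys at (400,170) and (383,208). I'll zoom in next.

Run:
```python
import cv2
a=cv2.imread('pics/scene0.png')[165:270,140:290]
cv2.imwrite('pics/z1.png',cv2.resize(a,None,fx=5,fy=5,interpolation=cv2.INTER_CUBIC))
a=cv2.imread('pics/top0.png')[130:215,245:375]
cv2.imwrite('pics/z2.png',cv2.resize(a,None,fx=6,fy=6,interpolation=cv2.INTER_CUBIC))
a=cv2.imread('pics/top0.png')[200:265,105:190]
b=cv2.imread('pics/scene0.png')[160:210,305:370]
a=cv2.resize(a,(85*4,65*4));b=cv2.resize(b,(65*6,50*6))
cv2.imwrite('pics/z3.png',a);cv2.imwrite('pics/z4.png',b)
```

```text
(no output)
```

View pics/z1.png

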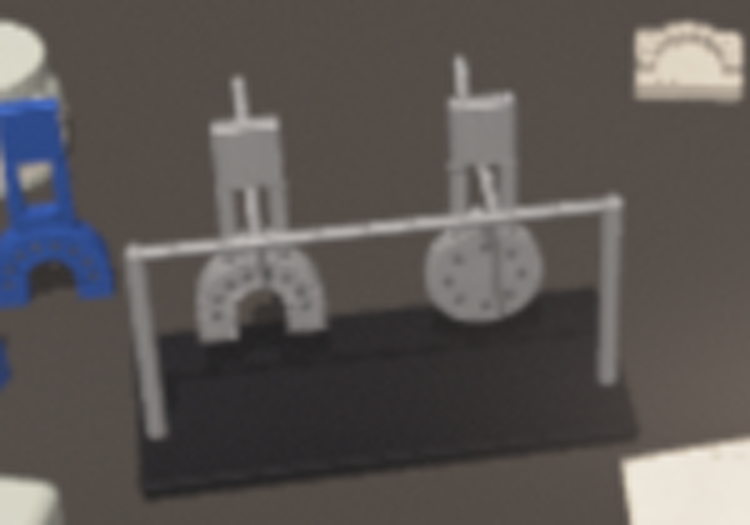

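View pics/z2.png

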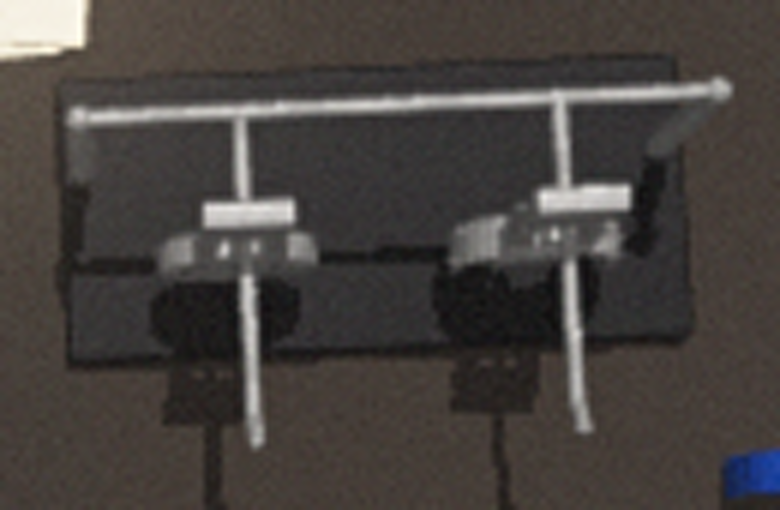

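View pics/z3.png

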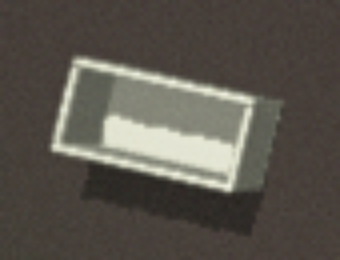

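View pics/z4.png

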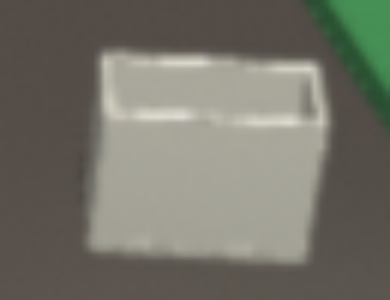

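```bash
cat > m1.py <<'E'
from h import *
import pickle
from scipy.optimize import least_squares
F=pickle.load(open('f0.pkl','rb'))
def un(p,s,o): return (np.array(p,float)+.5)/s-.5+np.array(o)
T=lambda p:un(p,6,(245,130)); S=lambda p:un(p,5,(140,165))
T3=lambda p:un(p,4,(105,200)); S4=lambda p:un(p,6,(305,160))
def fit(obs,x0):
    def w(q,L):
        c,s=np.cos(q[2]),np.sin(q[2]);L=np.array(L,float)
        return np.c_[q[0]+c*L[:,0]-s*L[:,1],q[1]+s*L[:,0]+c*L[:,1],L[:,2]]
    def res(q):
        return np.concatenate([(proj(F[c],w(q,[l]))-p).ravel() for c,l,p in obs])
    s=least_squares(res,x0,loss='soft_l1'); print(s.x,np.degrees(s.x[2]));print(res(s.x).reshape(-1,2).round(1).tolist());return s.x
obs=[('top',(-.127,.06,.144),T((257,443))),('top',(-.127,-.06,.144),T((585,428))),
('top',(0,.06,.13),T((240,110))),('top',(0,-.06,.13),T((560,98))),
('scene',(-.127,-.06,.145),S((238,79))),('scene',(-.127,.06,.145),S((460,58)))]
p0=onz(F['top'],[T((400,105))],.13)[0]
rk=fit(obs,[p0[0],p0[1],0])
obs=[('top',l,T3(p)) for l,p in zip([(.028,.055,.085),(.028,-.055,.085),(-.028,-.055,.085),(-.028,.055,.085)],[(75,57),(255,97),(233,190),(53,150)])]
obs+=[('scene',(.028,-.055,.085),S4((108,118))),('scene',(.028,.055,.085),S4((325,124))),('scene',(.028,-.055,0),S4((88,250))),('scene',(.028,.055,0),S4((306,263))),('scene',(-.028,-.055,.085),S4((101,52))),('scene',(-.028,.055,.085),S4((318,64)))]
p0=onz(F['top'],[[147,232]],.085)[0]
tb=fit(obs,[p0[0],p0[1],0])
for n,a,b in [('arch',(585,198),(246,121)),('plate',(249,212),(481,97))]:
    # rear top edge: scene ; top center
    top=onz(F['top'],[T(a)],.168)[0]
    print(n,'from top',top, 'scene proj pred',proj(F['scene'],top+[.005,0,0]),S(b))
    c,s=np.cos(rk[2]),np.sin(rk[2]);d=top[:2]-rk[:2];print('in rack',[c*d[0]+s*d[1],-s*d[0]+c*d[1]])
for n,a in [('arch',[(538,188),(630,185),(540,212),(630,208)]),]:
    print(onz(F['top'],[T(q) for q in a],.168))
E
python3 m1.py
```

```text
[ 0.65160151 -0.15400179  0.02125104] 1.217595007340071
[[-0.2, -0.2], [-0.2, 0.3], [-0.1, -0.4], [-0.2, -0.4], [-0.4, -0.8], [-0.6, -0.5]]
[ 0.46997345  0.23753304 -0.22744696] -13.031750656932642
[[-0.8, -0.5], [-0.2, -0.5], [-0.2, -0.0], [-1.1, -0.2], [-0.9, -0.9], [0.2, -0.0], [-0.3, 0.1], [-0.7, -0.3], [-0.7, 0.0], [-0.8, -0.2]]
arch from top [ 0.60790437 -0.21597965  0.168     ] scene proj pred [[187.70840051 191.19202002]] [188.8 188.8]
in rack [np.float64(-0.045004264336662755), np.float64(-0.061035327312806795)]
plate from top [ 0.60482321 -0.09487362  0.168     ] scene proj pred [[235.50515717 186.64623897]] [235.8 184. ]
in rack [np.float64(-0.04551128829131034), np.float64(0.06010882810162989)]
[[ 0.6118324  -0.19919193  0.168     ]
 [ 0.61237323 -0.2323302   0.168     ]
 [ 0.60307462 -0.19962904  0.168     ]
 [ 0.60399334 -0.23203019  0.168     ]]
```

```bash
cat > go.py <<'E'
from h import *
from scipy.spatial.transform import Rotation as R
def delta(p,yaw):
    """tcp target p, tool z down, tool x along yaw or yaw+pi (nearest)"""
    o=readout.get_obs(); Rc=R.from_rotvec(o['orientation']); best=None
    for y in (yaw,yaw+np.pi):
        x=np.array([np.cos(y),np.sin(y),0]);z=np.array([0,0,-1.])
        Rt=R.from_matrix(np.c_[x,np.cross(z,x),z]); rv=np.degrees((Rc.inv()*Rt).as_rotvec())
        if best is None or np.linalg.norm(rv)<np.linalg.norm(best): best=rv
    d=Rc.inv().apply(np.array(p)-o['tcp_pos'])*1000
    print('clock',o['clock'],'tcp',o['tcp_pos'].round(4),'rows',d.round(1),best.round(1),'F',o['contact_force'].round(1),'w',o['grip_width'].round(4))
E
python3 - <<'E'
from go import *
rk=(.6516,-.154,.02125);c,s=np.cos(rk[2]),np.sin(rk[2])
g=np.array([rk[0]-.045*c+.0605*s,rk[1]-.045*s-.0605*c]);print(g)
delta([*g,.26],rk[2])
E
```

```text
[ 0.60789569 -0.21544252]Traceback (most recent call last):
  File "<stdin>", line 4, in <module>
  File "go.py", line 11, in delta
    print('clock',o['clock'],'tcp',o['tcp_pos'].round(4),'rows',d.round(1),best.round(1),'F',o['contact_force'].round(1),'w',o['grip_width'].round(4))
                                                                                                                             ^^^^^^^^^^^^^^^^^^^^^
AttributeError: 'float' object has no attribute 'round'
```

```bash
sed -i "s/o\['grip_width'\].round(4)/round(o['grip_width'],4)/" go.py
python3 - <<'E'
from go import *
delta([.608,-.2155,.26],.02125)
E
```

```text
clock 0.15 tcp [0.3029 0.6027 0.2305] rows [-594.1  640.   -28.5] [ 0.   0.1 62.1] F [-0.6  0.3 -0.7] w 0.0854
```

```bash
python3 -m handwheel '-50 53 -28 0 0 8 40; -99 107 -28 0 0 16 40; -149 160 -28 0 0 24 40; -198 213 -28 0 0 31 40; -248 267 -28 0 0 38 40; -297 320 -28 0 0 45 40; -347 373 -28 0 0 52 40; -396 427 -28 0 0 58 40; -446 480 -28 0 0 62 40; -495 533 -28 0 0 62 40; -545 587 -28 0 0 62 40; -594 640 -28 0 0 62 40' 40
python3 -c "
from go import *
delta([.608,-.2155,.26],.02125)"
```

```text
clock: 1.65
tcp_pos: [0.5639, -0.0973, 0.2593]
orientation: [-3.141, -0.037, -0.0]
contact_force: [0.9, 1.6, -0.6]
grip_width: 0.0397
clock 1.65 tcp [ 0.5639 -0.0973  0.2593] rows [ 41.3 119.2  -0.8] [-0.  -0.   0.1] F [ 0.9  1.6 -0.6] w 0.0397
```

```bash
python3 -m handwheel '20 60 0 0 0 0 40; 38 110 0 0 0 0 40; 38 110 0 0 0 0 40; 38 110 0 0 0 0 40'
python3 - <<'E'
from go import *
import pickle
F={c:shot(c,c+'1.png') for c in ['wrist','top','scene']}
pickle.dump(F,open('f1.pkl','wb'))
delta([.608,-.2155,.26],.02125)
E
```

```text
clock: 2.15
tcp_pos: [0.6038, -0.2042, 0.2587]
orientation: [-3.141, -0.036, 0.002]
contact_force: [-0.0, 0.5, 0.2]
grip_width: 0.0399
clock 2.3 tcp [ 0.6041 -0.2028  0.2592] rows [ 3.6 12.8 -0.9] [-0.1  0.   0.2] F [ 0.  -0.8 -0.3] w 0.04
```

View pics/wrist1.png

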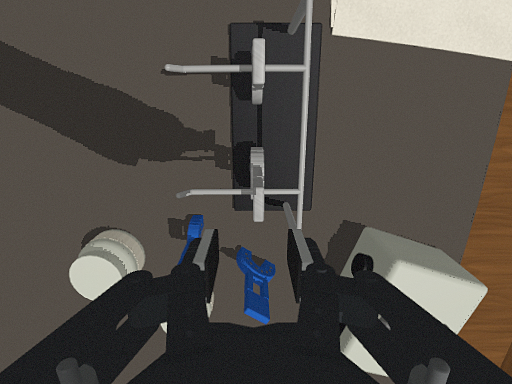

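Run:
```python
from h import *
import pickle
F=pickle.load(open('f1.pkl','rb'));f=F['wrist']
print(ray(f,[[256,192]]))
g=np.array([.608,-.2155,.16])
P=[g+[a,b,c] for a in(-.005,.005) for b in(-.017,.017) for c in (.011,)]
pr=proj(f,P);print(pr, proj(f,[[.6,-.2,.13]]))
a=f['pixels'][130:250,160:320,::-1].copy()
b=cv2.resize(a,None,fx=5,fy=5,interpolation=cv2.INTER_CUBIC)
for u,v in pr: cv2.circle(b,(int((u-160+.5)*5),int((v-130+.5)*5)),4,(0,0,255),1)
cv2.imwrite('pics/w1z.png',b)
```

```text
(array([ 0.60328228, -0.12716297,  0.40113901]), array([[ 0.01895936, -0.30866047, -0.95098331]]))
[[249.8540549  223.36248926]
 [250.61291961 188.27911873]
 [260.65389545 223.59031269]
 [261.87888689 188.52786376]] [[247.98247258 177.85268846]]
```

View pics/w1z.png

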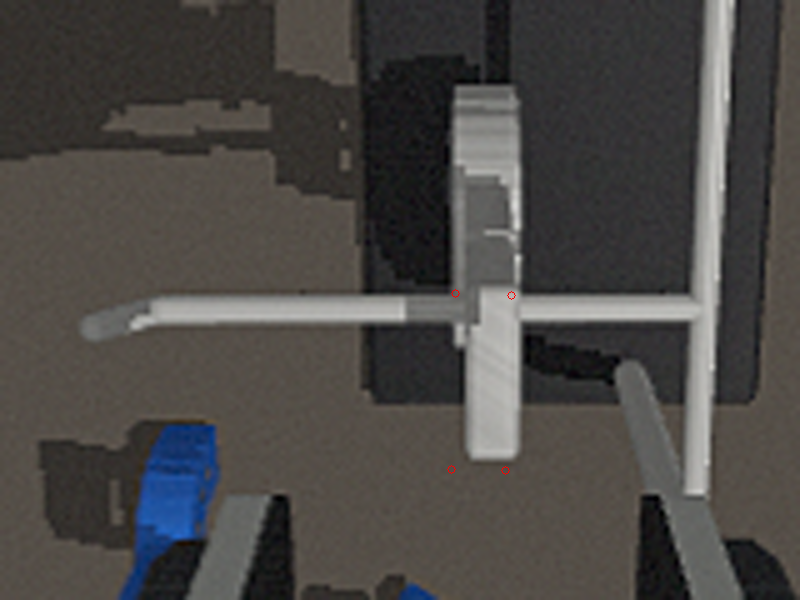

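```bash
python3 -c "
from go import *
delta([.6095,-.2145,.195],.02125)"
```

```text
clock 2.3 tcp [ 0.6041 -0.2028  0.2592] rows [ 5.1 11.9 64.2] [-0.1  0.   0.2] F [ 0.  -0.8 -0.3] w 0.04
```

```bash
python3 -m handwheel '5 12 0 0 0 0 40; 5 12 20 0 0 0 40; 5 12 42 0 0 0 40; 5 12 64 0 0 0 40;5 12 64 0 0 0 40;5 12 64 0 0 0 40'
cat > w.py <<'E'
from go import *
import pickle,sys
n=sys.argv[1]
f=shot('wrist',n+'.png')
o=readout.get_obs()
Rc=R.from_rotvec(o['orientation']).as_matrix();t=o['tcp_pos']
b=cv2.resize(f['pixels'][140:384,100:412,::-1],None,fx=2.5,fy=2.5,interpolation=cv2.INTER_CUBIC)
def mark(P,col):
    for u,v in proj(f,P): cv2.circle(b,(int((u-100+.5)*2.5),int((v-140+.5)*2.5)),4,col,1)
g=np.array([float(a) for a in sys.argv[2:5]])
mark([g+[x,y,.011] for x in(-.005,.005) for y in(-.017,.017)],(0,0,255))
mark([t,t-Rc[:,2]*.0187],(0,255,0))
mark([t+Rc@[s*.02,y,0] for s in(-1,1) for y in(-.011,.011)],(255,0,255))
cv2.imwrite('pics/'+n+'z.png',b)
delta([g[0],g[1],g[2]-.0187],.02125)
E
python3 w.py w2 .6095 -.2145 .160
```

```text
clock: 3.05
tcp_pos: [0.6094, -0.2168, 0.1954]
orientation: [3.141, 0.036, 0.0]
contact_force: [0.0, -0.1, -0.8]
grip_width: 0.0399
clock 3.1 tcp [ 0.6097 -0.2169  0.1959] rows [-0.2 -2.5 54.6] [ 0.  -0.1  0.1] F [-0.7 -0.5  0.5] w 0.0406
```

View pics/w2z.png

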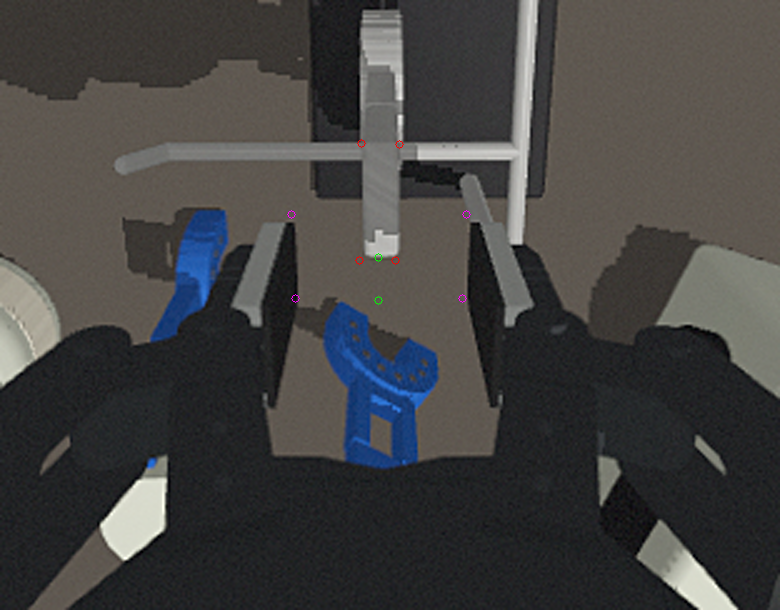

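```bash
python3 -m handwheel '0 -3 10 0 0 0 40; 0 -3 25 0 0 0 40; 0 -3 40 0 0 0 40; 0 -3 53 0 0 0 40; 0 -3 53 0 0 0 40; 0 -3 53 0 0 0 40'
python3 w.py w3 .6095 -.2140 .160
```

```text
clock: 3.85
tcp_pos: [0.6094, -0.2139, 0.1425]
orientation: [3.141, 0.036, 0.0]
contact_force: [-0.4, 0.6, 0.7]
grip_width: 0.0396
clock 3.9 tcp [ 0.6096 -0.214   0.1428] rows [-0.1  0.   1.5] [ 0.  -0.   0.1] F [ 0.1 -0.4  1.5] w 0.0403
```

View pics/w3z.png

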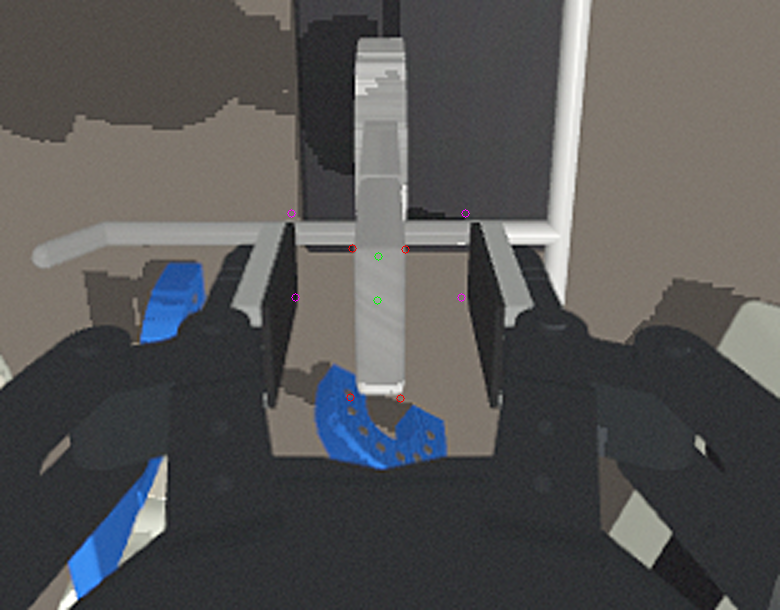

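Block at x 355–406, y ~245–395 (zoomed) sits centred between the pads. Closing.

```bash
python3 -m handwheel '1 0 0 0 0 0 30; 1 0 0 0 0 0 20; 1 0 0 0 0 0 12; 1 0 0 0 0 0 6; 1 0 0 0 0 0 6; 1 0 0 0 0 0 6' 40
python3 w.py w4 .6095 -.2140 .160
```

```text
clock: 4.65
tcp_pos: [0.6104, -0.2137, 0.1424]
orientation: [3.141, 0.036, 0.0]
contact_force: [0.7, 0.9, 1.1]
grip_width: 0.0093
clock 4.7 tcp [ 0.6104 -0.2136  0.1424] rows [-0.9  0.4  1.1] [-0.  -0.   0.1] F [-0.2  0.1  1.1] w 0.0094
```

View pics/w4z.png

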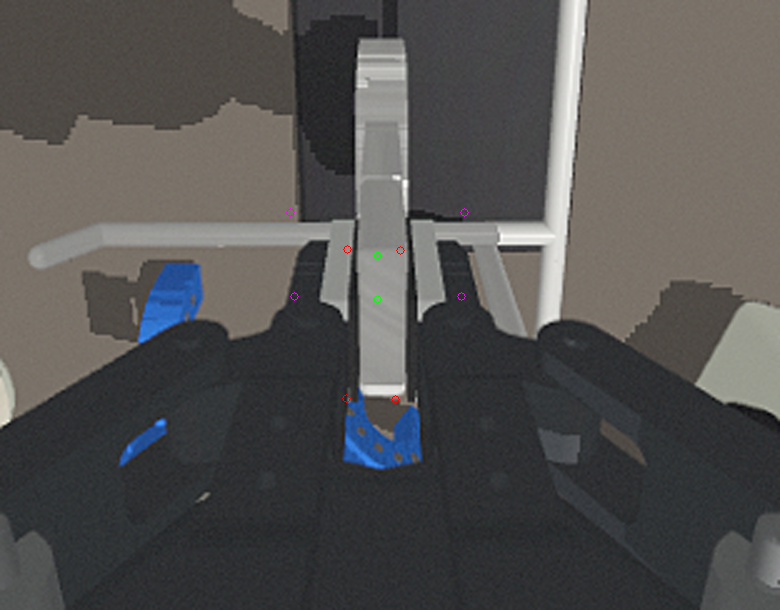

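Gripped at 9.4 mm, with no side force. I'll lift 20 mm straight up.

```bash
python3 -m handwheel '0 0 -4 0 0 0 6; 0 0 -8 0 0 0 6; 0 0 -12 0 0 0 6; 0 0 -16 0 0 0 6; 0 0 -20 0 0 0 6; 0 0 -20 0 0 0 6; 0 0 -20 0 0 0 6'
python3 - <<'E'
from go import *
f=shot('scene','s5.png');g=shot('top','t5.png')
cv2.imwrite('pics/s5z.png',cv2.resize(f['pixels'][120:270,140:290,::-1],None,fx=4,fy=4,interpolation=cv2.INTER_CUBIC))
delta([.6104-.125,-.2136-.125*.02125,.1624],.02125)
E
```

```text
clock: 5.58
tcp_pos: [0.6102, -0.2135, 0.1622]
orientation: [-3.141, -0.036, 0.0]
contact_force: [-1.1, -0.4, -1.0]
grip_width: 0.009
clock 5.675 tcp [ 0.6101 -0.2135  0.1621] rows [-1.248e+02 -1.000e-01 -3.000e-01] [-0.   0.   0.1] F [ 0.6 -0.3 -0.8] w 0.0094
```

View pics/s5z.png

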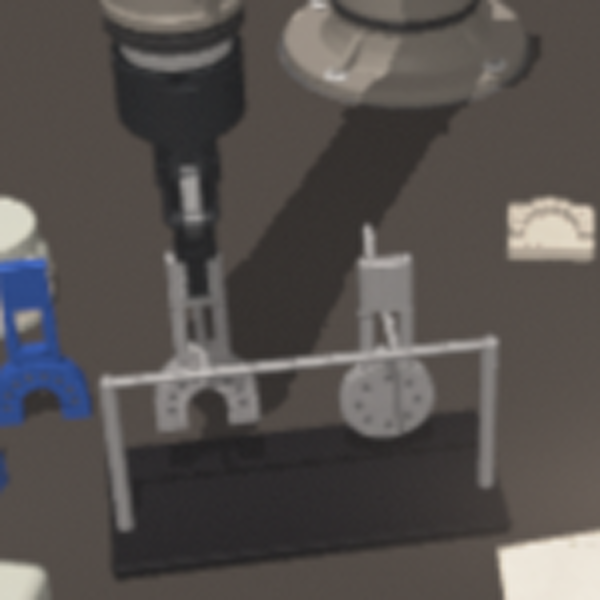

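```bash
python3 -m handwheel '-12 0 0 0 0 0 6; -26 0 0 0 0 0 6; -40 0 0 0 0 0 6; -54 0 0 0 0 0 6; -54 0 0 0 0 0 6; -54 0 0 0 0 0 6'
python3 w.py w6 .556 -.2147 .180
```

```text
clock: 6.42
tcp_pos: [0.5568, -0.2147, 0.1625]
orientation: [3.141, 0.037, 0.001]
contact_force: [-0.0, -0.4, -1.7]
grip_width: 0.0095
clock 6.475 tcp [ 0.5569 -0.2146  0.1624] rows [-0.9  0.   1.1] [ 0.  -0.   0.1] F [ 0.1  0.1 -0.7] w 0.0091
```

View pics/w6z.png

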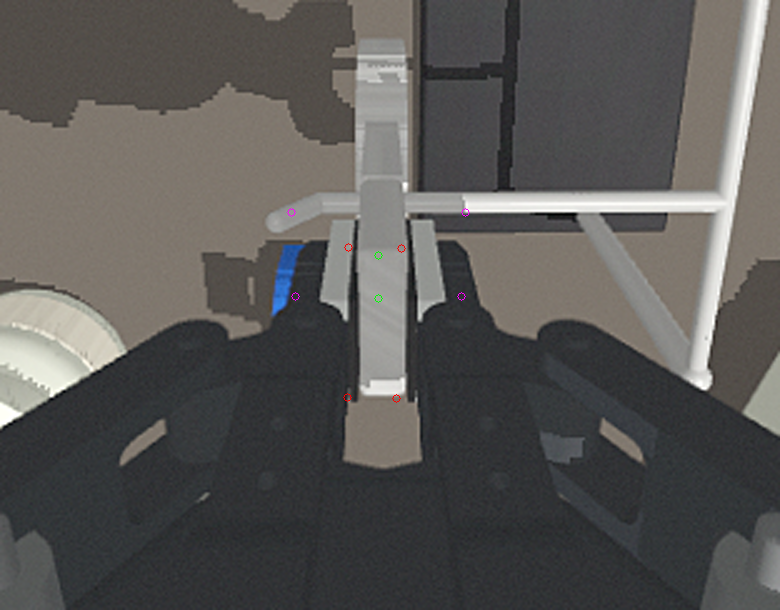

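Run:
```python
from h import *
f=grab_frame('wrist')
uv=lambda a:[(a[0]+.5)/2.5-.5+100,(a[1]+.5)/2.5-.5+140]
print(onz(f,[uv((430,204)),uv((640,202)),uv((330,202))],.130),onz(f,[uv((275,224))],.145))
print(onz(f,[uv((360,182)),uv((357,392)),uv((404,392))],.191))
```

```text
[[ 0.57150872 -0.21577067  0.13      ]
 [ 0.63090902 -0.21396183  0.13      ]
 [ 0.54345083 -0.21580385  0.13      ]] [[ 0.53025555 -0.21565286  0.145     ]]
[[ 0.5532788  -0.18441654  0.191     ]
 [ 0.55326083 -0.23036388  0.191     ]
 [ 0.56278047 -0.2301486   0.191     ]]
```

```bash
python3 -m handwheel '-8 2 0 0 0 0 6; -20 2 0 0 0 0 6; -34 2 0 0 0 0 6; -48 2 0 0 0 0 6; -62 2 0 0 0 0 6; -80 2 0 0 0 0 6; -80 2 0 0 0 0 6; -80 2 0 0 0 0 6'
python3 - <<'E'
from go import *
f=shot('scene','s7.png')
cv2.imwrite('pics/s7z.png',cv2.resize(f['pixels'][120:270,140:290,::-1],None,fx=4,fy=4,interpolation=cv2.INTER_CUBIC))
delta([.4700,.2375,.245],-.22745)
E
```

```text
clock: 7.52
tcp_pos: [0.4769, -0.2186, 0.1625]
orientation: [3.141, 0.036, 0.001]
contact_force: [0.1, -0.2, -0.8]
grip_width: 0.009
clock 7.575 tcp [ 0.477  -0.2185  0.1624] rows [   3.7 -456.1  -82.6] [ 0.  -0.  14.4] F [-0.4 -0.1 -1.2] w 0.0091
```

View pics/s7z.png

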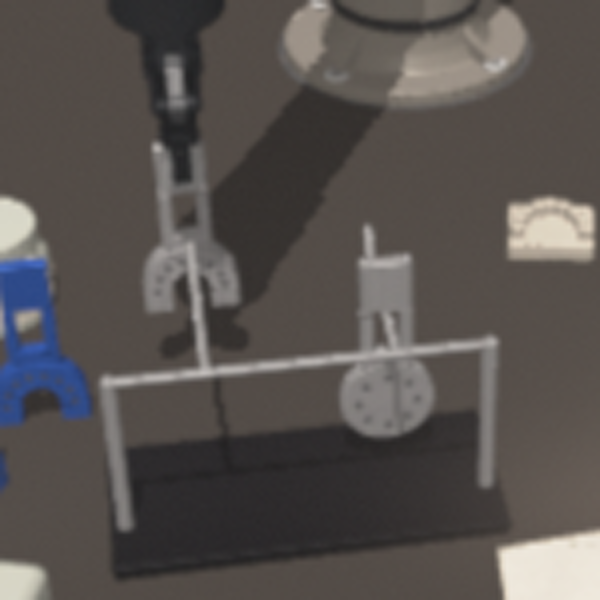

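The tray is clear of the peg and the round tray still hangs. I'll raise it and carry it to above the tub.

```bash
python3 -m handwheel '0 0 -25 0 0 0 6; 0 0 -55 0 0 0 6; 0 -15 -83 0 0 0 6; 0 -50 -83 0 0 0 6; 0 -95 -83 0 0 3 6; 1 -140 -83 0 0 6 6; 2 -190 -83 0 0 9 6; 3 -240 -83 0 0 12 6; 4 -290 -83 0 0 14.4 6; 4 -340 -83 0 0 14.4 6; 4 -390 -83 0 0 14.4 6; 4 -425 -83 0 0 14.4 6'
python3 -c "
from go import *
delta([.4700,.2375,.245],-.22745)"
```

```text
clock: 9.07
tcp_pos: [0.4705, 0.2095, 0.2453]
orientation: [-3.121, 0.354, -0.0]
contact_force: [-1.2, -0.0, -0.5]
grip_width: 0.0093
clock 9.075 tcp [0.4705 0.2095 0.2453] rows [ -6.8 -27.2   0.3] [-0.  -0.   0.1] F [-1.2 -0.  -0.5] w 0.0093
```

```bash
python3 -m handwheel '-7 -26 0 0 0 0 6; -7 -26 0 0 0 0 6; -7 -26 0 0 0 0 6;-7 -26 0 0 0 0 6'
python3 - <<'E'
from go import *
import pickle
F={}
for c in ['scene','top','wrist']: F[c]=shot(c,c+'8.png')
pickle.dump(F,open('f8.pkl','wb'))
delta([.4700,.2375,.245],-.22745)
a=F['scene']['pixels'][90:230,290:400,::-1]
c=F['wrist']['pixels'][:,:,::-1]
b=np.hstack([cv2.resize(a,(330,420),interpolation=cv2.INTER_CUBIC),cv2.resize(c,(465,420))[:, :]])
cv2.imwrite('pics/c8.png',b)
E
```

```text
clock: 9.57
tcp_pos: [0.47, 0.232, 0.2453]
orientation: [3.121, -0.361, 0.0]
contact_force: [0.5, -0.7, -1.2]
grip_width: 0.0097
clock 9.725 tcp [0.4698 0.2325 0.2454] rows [-1.  -4.9  0.4] [-0.  -0.  -0.1] F [-0.   0.2 -0.5] w 0.0093
```

View pics/c8.png

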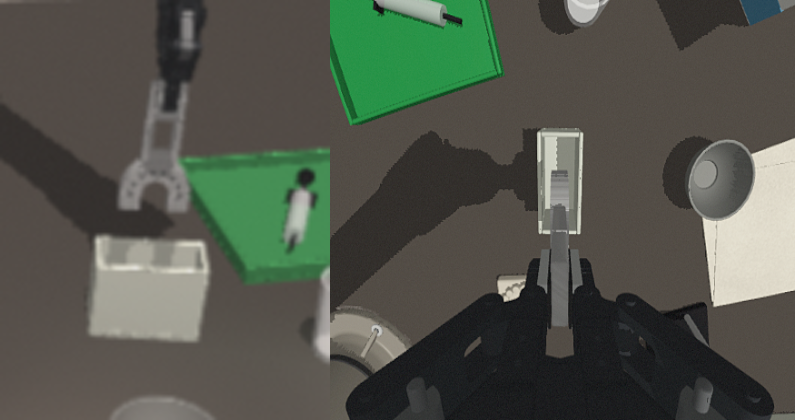

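View pics/wrist8.png

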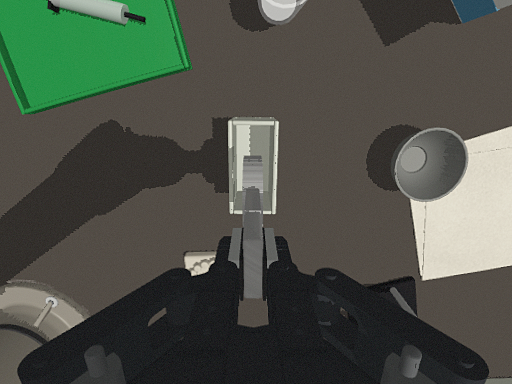

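Run:
```python
from h import *
import pickle
f=pickle.load(open('f8.pkl','rb'))['wrist']
a=f['pixels'][100:240,200:310,::-1]
cv2.imwrite('pics/w8z.png',cv2.resize(a,None,fx=4,fy=4,interpolation=cv2.INTER_CUBIC))
q=onz(f,[(230.5,118.5),(277.5,118.5),(277.5,213.5),(229.5,213.5)],.085);print(q,q.mean(0))
c,s=np.cos(-.22745),np.sin(-.22745)
print(proj(f,[[.47+c*x-s*y,.2375+s*x+c*y,.085] for x,y in((-.028,.055),(.028,.055),(.028,-.055),(-.028,-.055))]))
```

```text
[[0.4620054  0.29835993 0.085     ]
 [0.51159906 0.28675477 0.085     ]
 [0.48920351 0.17801739 0.085     ]
 [0.43295507 0.19119937 0.085     ]] [0.47394076 0.23858286 0.085     ]
[[224.58981357 120.88068775]
 [276.1432299  120.73527089]
 [274.0527101  214.57161408]
 [227.58897178 214.68573206]]
```

View pics/w8z.png

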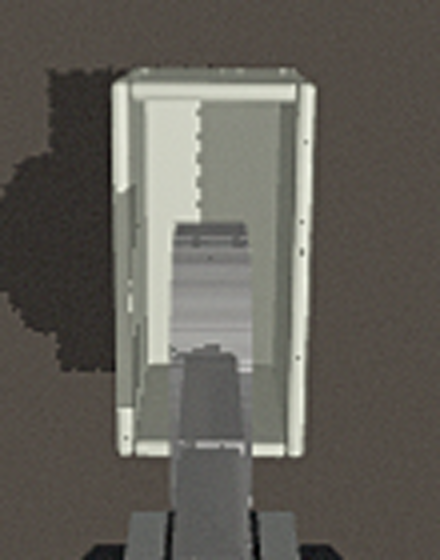

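```bash
python3 -c "
from go import *
delta([.4720,.2380,.140],-.22745)"
```

```text
clock 9.725 tcp [0.4698 0.2325 0.2454] rows [  0.8  -5.9 105.4] [-0.  -0.  -0.1] F [-0.   0.2 -0.5] w 0.0093
```

```bash
python3 -m handwheel '1 -6 0 0 0 0 6; 1 -6 15 0 0 0 6; 1 -6 30 0 0 0 6; 1 -6 45 0 0 0 6; 1 -6 60 0 0 0 6; 1 -6 75 0 0 0 6; 1 -6 90 0 0 0 6; 1 -6 105 0 0 0 6; 1 -6 105 0 0 0 6; 1 -6 105 0 0 0 6'
python3 - <<'E'
from go import *
f=shot('wrist','w9.png');g=shot('scene','s9.png')
a=g['pixels'][90:230,290:400,::-1]
b=np.hstack([cv2.resize(a,(330,420),interpolation=cv2.INTER_CUBIC),cv2.resize(f['pixels'][120:330,150:360,::-1],(420,420),interpolation=cv2.INTER_CUBIC)])
cv2.imwrite('pics/c9.png',b)
delta([.4720,.2380,.1084],-.22745)
E
```

```text
clock: 10.98
tcp_pos: [0.4724, 0.2389, 0.1406]
orientation: [-3.121, 0.358, -0.001]
contact_force: [0.2, -0.1, 0.3]
grip_width: 0.0094
clock 11.075 tcp [0.4725 0.2391 0.1409] rows [-0.2  1.2 32.5] [-0.1 -0.  -0.1] F [-0.6 -0.3 -0. ] w 0.0095
```

View pics/c9.png

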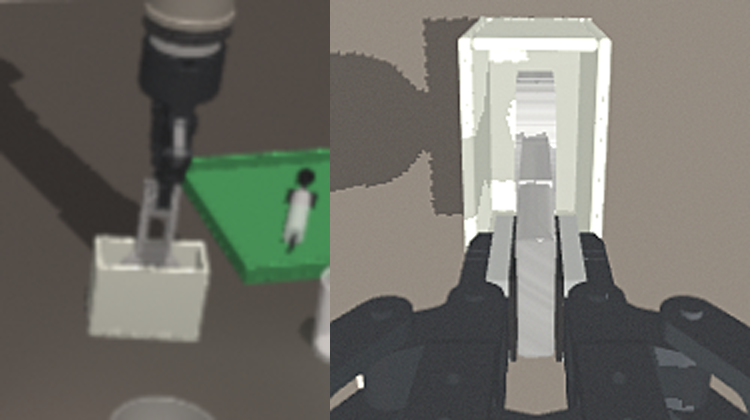

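The tray is centred inside the tub with no contact yet. I'll lower to just above the floor, then creep down.

```bash
python3 -m handwheel '0 1 8 0 0 0 6; 0 1 16 0 0 0 6; 0 1 23 0 0 0 6; 0 1 27 0 0 0 6; 0 1 29 0 0 0 6; 0 1 29 0 0 0 6'; python3 -m handwheel '0 0 1 0 0 0 6; 0 0 2 0 0 0 6; 0 0 2 0 0 0 6;0 0 2 0 0 0 6'
```

```text
clock: 11.82
tcp_pos: [0.4718, 0.2378, 0.1112]
orientation: [3.121, -0.358, -0.0]
contact_force: [-0.3, 0.6, -0.5]
grip_width: 0.0091
clock: 12.32
tcp_pos: [0.4718, 0.2379, 0.1094]
orientation: [-3.121, 0.358, -0.0]
contact_force: [-0.5, -0.5, -0.8]
grip_width: 0.0096
```

```bash
python3 -m handwheel '0 0 1 0 0 0 6; 0 0 1 0 0 0 6; 0 0 1 0 0 0 6'; python3 -m handwheel '0 0 1 0 0 0 6; 0 0 1 0 0 0 6;0 0 1 0 0 0 6'
```

```text
clock: 12.7
tcp_pos: [0.4719, 0.238, 0.1085]
orientation: [-3.121, 0.358, -0.0]
contact_force: [-0.6, 0.9, 3.1]
grip_width: 0.0095
clock: 13.08
tcp_pos: [0.4723, 0.238, 0.1085]
orientation: [-3.12, 0.358, -0.001]
contact_force: [-2.3, -1.0, 12.3]
grip_width: 0.0093
```

Contact at z = 0.1085, as predicted for the floor. I'll relax 1 mm and open.

```bash
python3 -m handwheel '0 0 -1 0 0 0 6; 0 0 -1 0 0 0 6; 0 0 -1 0 0 0 14; 0 0 -1 0 0 0 24; 0 0 -1 0 0 0 36; 0 0 -1 0 0 0 46; 0 0 -1 0 0 0 46; 0 0 -1 0 0 0 46' 20
python3 - <<'E'
from go import *
f=shot('wrist','w10.png');g=shot('scene','s10.png')
a=g['pixels'][90:230,290:400,::-1]
b=np.hstack([cv2.resize(a,(330,420),interpolation=cv2.INTER_CUBIC),cv2.resize(f['pixels'][120:330,150:360,::-1],(420,420),interpolation=cv2.INTER_CUBIC)])
cv2.imwrite('pics/c10.png',b)
print(readout.get_obs()['contact_force'])
E
```

```text
clock: 14.08
tcp_pos: [0.4718, 0.2379, 0.1083]
orientation: [-3.121, 0.358, -0.0]
contact_force: [-0.2, 0.5, -0.3]
grip_width: 0.046
[ 0.99721744 -0.5793803   0.02233754]
```

View pics/c10.png

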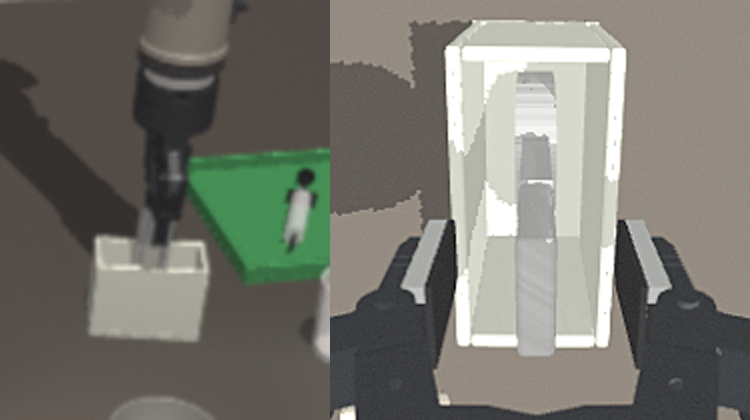

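The tray stands upright and free between the open pads. Retreating upward.

```bash
python3 -m handwheel '0 0 -10 0 0 0 46; 0 0 -25 0 0 0 46; 0 0 -45 0 0 0 46; 0 0 -70 0 0 0 46; 0 0 -110 0 0 0 46; 0 0 -150 0 0 0 46; 0 60 -150 0 0 0 46; 0 120 -150 0 0 0 46; 0 170 -150 0 0 0 46; 0 170 -150 0 0 0 46; 0 170 -150 0 0 0 46; 0 170 -150 0 0 0 46'
python3 - <<'E'
from go import *
g=shot('scene','s11.png');t=shot('top','t11.png')
cv2.imwrite('pics/s11z.png',cv2.resize(g['pixels'][100:270,130:400,::-1],None,fx=2.9,fy=2.9,interpolation=cv2.INTER_CUBIC))
E
```

```text
clock: 15.68
tcp_pos: [0.4336, 0.0735, 0.2587]
orientation: [-3.121, 0.355, -0.001]
contact_force: [0.7, 0.6, 0.2]
grip_width: 0.0461
```

View pics/s11z.png

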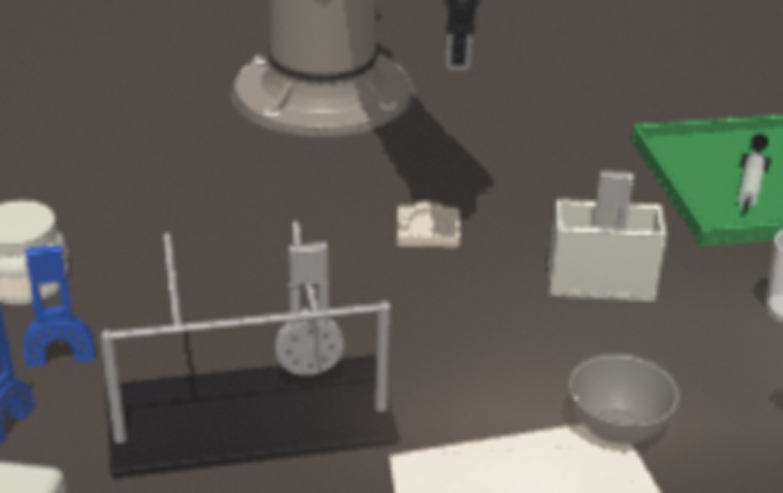

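View pics/t11.png

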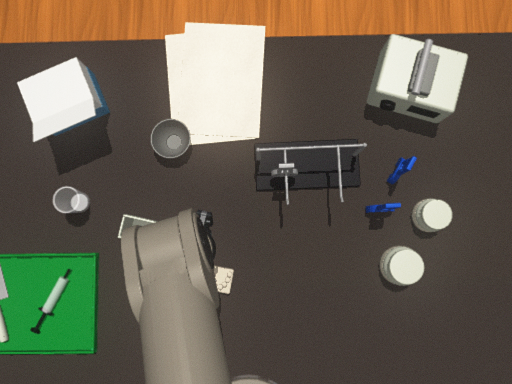

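The horseshoe tray stands handle-up in the tub at about (614,200) in the zoomed scene view. The round tray hangs on its peg, the other peg is empty and the blue pieces haven't moved. Handing in.

```bash
python3 -c "
from bench import workorder
print(workorder.hand_in())"
```

```text
the job is handed in; nothing more can be done
None
```

The horseshoe tray is now standing handle up in the white rinse tub, and the job was handed in at about 15.8 s of the 48 s allowed.

- **Taking it off the peg:** I gripped the handle block, lifted it 20 mm and slid it off. The measured force stayed around 1–2 N throughout.
- **Placing it in the tub:** It touched the floor with the tool at z = 0.1085 m, where 0.1084 m was expected. The contact force peaked at about 12 N, and I backed off 1 mm before opening the fingers.
- **Last checks:** After release and retreat, the pictures show the tray in the tub, the round tray still on its peg and the blue look-alikes in place. The gripper was clear of everything. In the final top view the arm hides part of the tub, so the view of the tray in place comes from the scene camera.
- **What disagreed:** The wrist camera put the tray and the tub about 2–2.5 mm further along the jaw axis than the fit from the other two cameras. I set the tool between the two estimates, and both the grasp and the placing fitted. Before the tip I also moved the tray 2 mm sideways, because the wrist view showed the peg about 2.4 mm off the slot's middle.

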